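Lock a glued case down in the bench fixture

TASK

The freshly glued white plastic case has to be held in the bench fixture while it sets. Slide it gently along between the rails until it sits fully home against the end stop, then swing the toggle clamp's handle over, past dead centre and right down to the clamp's own stop, so that the clamp stays locked with its rubber pad pressing on the case. The handle is sprung and looks down before the clamp really is, so go by feel without straining it; do not shove the case hard into the stop, and leave the other things on the bench where they are.

Things in the scene. Friction and masses are not known exactly. Their poses are not given: they have to be found in the camera images.
- fixture: Fixed dark steel plate, 330 x 120 x 12 mm, with two steel rails and a toggle clamp. Origin on the bench under the end stop's face; x along the rails, the way the case is slid (to the stop and on to the clamp), z up. Plate x -210 to 120 mm, top z 12. Rails x -195 to 0, 53 mm apart, 12 mm wide, tops z 19. Behind the stop stand the clamp's cheeks: x 20 to 95, y within 18, up to z 74
- end_stop: Steel block 12 x 53 x 12 mm on the plate across the end of the rails. Its face, which the case's front end meets, is at fixture x = 0; top at z = 24 mm. More than 30 N from the case on it counts as a hard shove
- case: White moulded case, 80 x 50 x 18 mm, 90 g, flat on the plate between the rails. Origin at the centre of its underside; x towards the stop. Front 60 mm: 50 wide, 18 high; rear 20 mm: 42 wide, 14 high. Rear face at x -40 mm, front +40, so it is home with its origin at fixture x -40 mm; it starts 50 to 100 mm short of that
- pad: Rubber pad, 18 mm across, under the clamp arm's end; origin in the arm, the pad's underside 41 mm below it. Open, the arm points up at about 63 degrees (its end near fixture x -5, z 130 mm); shut, it lies level over the case and the sprung pad (2.5 N per mm) presses on the case's top near fixture x -45 with about 8 N
- crank (a joint): Turn of the clamp's crank, rad: 0 open, as it starts, 1.00 dead centre, 1.06 hard stop, locked. Friction of 0.6 N m keeps it where it is left once past about 0.9; on top a return spring resists with up to 1.1 N m, most near 0.55, nothing at 1.00, and beyond that holds it shut. Short of dead centre it is not locked
- handle (a joint): How far the handle is bent on its rubber bush against the crank, rad, positive when pushed in the closing direction; 0 at rest, 6.5 N m per rad. Beyond 0.38 (2.5 N m, some 24 N at grip_mid) the bush is strained: not allowed. The hardest point of the swing takes about 0.24 (15 N at grip_mid)
- handle_pivot (a point): Pivot of crank and handle, at fixture x 62, z 62 mm; they swing in the fixture's x-z plane. The handle starts steeply up, leaning away from the case, and ends level, pointing away from the case. Pushed on its upper side, away from the case and then down, it shuts the clamp; at the stop it still gives on its bush
- grip_mid (a point): Middle of the handle's black grip, on its axis, 105 mm from handle_pivot. Round bar 20 mm thick, 50 to 135 mm from the pivot. Its angle above fixture x is 1.10 - crank - handle (rad)
- tray: White card tray 130 x 190 x 30 mm with coin cells, bystander; origin at the centre of its underside
- iron_stand: Black soldering-iron stand, 80 x 90 x 130 mm, bystander; origin at the centre of its underside
- reel: Grey solder reel, 60 mm across, 42 mm high, bystander; origin at the centre of its underside
There are look-alikes about, which are no part of the job. Several things have the shape of the case; the one meant has the colours described above.

How it is judged:
By the outcome, as a careful person would: the job done as asked, in the order asked, and still so for the second after the job is handed in, with the robot touching nothing.
It also fails if it takes over 70 s, if anything falls off the work surface, if the arm or the gripper's body presses on something with over 40 N, if the wrist force passes 120 N, or if a joint passes its speed limit or range.

ROBOT

A 6-joint arm with a two-finger parallel gripper is mounted at the origin on the work surface. World frame = base frame: x ahead of the robot, y to its left, z up, the work surface at z = 0. Lengths are in m, angles in rad, forces in N, time in s.
With the tool pointing down it reaches from about 0.35 to 0.975 m from the base axis. Payload 7.1 kg.
Tool frame: the origin (TCP) lies at the very end of the fingers, on their centre line; the grasp point (between the pads) lies 19 mm behind it; z points along the fingers, y is the direction in which the jaws open and shut (so a half turn about z gives the same grasp; the last joint's range is limited). The gripper opens to 88 mm and grips with 3 to 60 N. Pads are 20 mm wide; open, the fingers measure 115 mm over their backs; the gripper's body (75 mm by 178 mm) begins 61 mm behind the grasp point.
Start: joints at [1.176, 0.423, 1.63, -0, 1.089, -0.019], TCP at [0.229, 0.581, 0.223] pointing down, gripper open.
Joint ranges: [-3, 3], [-0.9, 2.11], [0.09, 2.58], [-1.31, 4.45], [0.11, 2.69], [-2.54, 2.54]. Speed limits (rad/s): [2.39, 2.39, 3.01, 3.14, 3.14, 3.14].

INTERFACE

Orientations are given as a 3x3 rotation matrix whose columns are the frame's x, y, z axes.
In Python, from plant import r gives the robot as it stands. The module is installed in compiled form; this text tells all that it offers.
- The arm moves only by the tool step_arm, never from a script. Its arguments are lists of equal length, an entry for each row: "claw": the gripper command: -1 is shut, 1 is fully open, values between are in proportion; "xyz": the shift along the tool's x, y, z in m, a list of three; "yaw": the turn about the tool's z in degrees. In form: {"claw": [claw, ...], "xyz": [[x, y, z], ...], "yaw": [yaw, ...]}. A call has 1 to 5 rows; each row shifts and turns the pose as measured when the row begins, along the tool's axes as they then stand; what a row does not reach is not made up. A row lasts 1/10 s, in which the tool goes at most 50 mm and 8.59 degrees, less where a joint would pass 70% of its speed; a pose out of reach is approached as far as the arm can. A call with a gripper value outside its range is refused whole. The fingers move at their own pace and stop on an object; the grip force is fixed at half the most. Time passes only in rows, so rows that do not move let the fingers close. It gives the time, the measured TCP pose, the force and the opening at its end, in the units of the state.
- r.observe(): the state, without advancing time (a new reading comes with each control period).
- r.get_image(name): name is "scene" or "top"; returns a dict with "image" (420x560x3 uint8, red, green, blue), "vfov" (degrees; the focal length in pixels is half the picture's height over the tangent of half this angle, whatever the lens; pixels are square), "cx", "cy" (the principal point, pixels), "rvec" (rotation vector, rad) and "tvec" (3), from world to camera coordinates, as OpenCV has them. Camera axes: x right, y down, z forward; pixel columns grow to the right and rows downward; lengths in m; the calibration is good to about 2 mm. A picture is of the moment at which its call begins. There is no depth.
- r.sign_off(): hands the job in, once; it reports no verdict.
The state is a dict: "t": time; "qpos": joint angles; "dq": joint speeds; "joint_efforts": joint torques, N m; "eef_pos": TCP position; "tool_rot": TCP orientation; "ft_force": force on the tool from outside, world axes, zero at the start; "wrist_torque": the same for the moment, N m; "opening": finger opening in m.
Only numpy, scipy, OpenCV 4.12 (cv2) and the standard library are available. Lean on these libraries where they do the work, as an engineer would, in place of code of your own. Each camera call takes 0.05 s, during which the arm holds its last target. There are 200 camera calls.

## Working session

There is one attempt and no reset: what is moved stays moved. The work goes in short steps, Python scripts to look and compute and a tool call to move; the robot and the scene stay as the last step left them, time stands still between calls to the robot, and variables do not carry over. Pictures are saved under pics/ and viewed, about 8 in all and at most 12, crops included, and the job is handed in when it is done.

Besides the shell and the picture viewer there is one more tool, called after "Request:" as a command line: name --pt "numbers of a row" for each row, then --argument value for the rest. step_arm: Moves the arm, as the interface text tells. Its arguments: {"type":"object","properties":{"claw":{"type":"array","items":{"type":"number"}},"xyz":{"type":"array","items":{"type":"array","items":{"type":"number"}}},"yaw":{"type":"array","items":{"type":"number"}}},"required":["claw","xyz","yaw"]}

```bash
mkdir -p pics; cat > h.py <<'E'
import numpy as np, cv2
from plant import r
def cam(n):
    d=r.get_image(n); im=d['image'][:,:,::-1].copy()
    f=im.shape[0]/2/np.tan(np.radians(d['vfov'])/2)
    K=np.array([[f,0,d['cx']],[0,f,d['cy']],[0,0,1]]); R=cv2.Rodrigues(np.array(d['rvec'],float))[0]
    return im,K,R,np.array(d['tvec'],float).ravel()
def pix(c,P):
    _,K,R,t=c; q=(K@(R@np.atleast_2d(P).T+t[:,None])).T; return q[:,:2]/q[:,2:]
def back(c,uv,z):
    _,K,R,t=c; o=-R.T@t; d=R.T@np.linalg.inv(K)@np.array([*uv,1.]); return o+d*(z-o[2])/d[2]
def save(im,n,crop=None,s=1):
    if crop: x0,y0,x1,y1=crop; im=im[y0:y1,x0:x1]
    cv2.imwrite('pics/'+n,cv2.resize(im,None,fx=s,fy=s,interpolation=cv2.INTER_CUBIC))
E
python3 - <<'E'
from h import *
for n in('scene','top'):
    c=cam(n); save(c[0],n+'0.png',s=1.4); print(n,-c[2].T@c[3],c[2][2],c[1][0,0])
print({k:np.round(v,3).tolist() for k,v in r.observe().items()})
E
```

```text
scene [ 1.29989562 -0.2760118   0.92151739] [-0.64330676  0.20550662 -0.73751165] 499.5097807111213
top [ 0.2558225  -0.05278972  1.5366037 ] [ 0.20356237  0.01060542 -0.97900454] 509.16358506374013
{'t': 0.1, 'qpos': [1.176, 0.424, 1.631, 0.0, 1.089, -0.019], 'dq': [0.0, -0.001, -0.003, -0.0, 0.002, 0.0], 'joint_efforts': [0.001, -54.561, -27.433, 0.065, 0.019, -0.0], 'eef_pos': [0.229, 0.581, 0.222], 'tool_rot': [[-0.93, 0.367, -0.001], [0.367, 0.93, -0.001], [0.0, -0.001, -1.0]], 'ft_force': [-0.095, 0.453, -0.348], 'wrist_torque': [-0.005, 0.035, 0.027], 'opening': 0.088}
```

View pics/scene0.png

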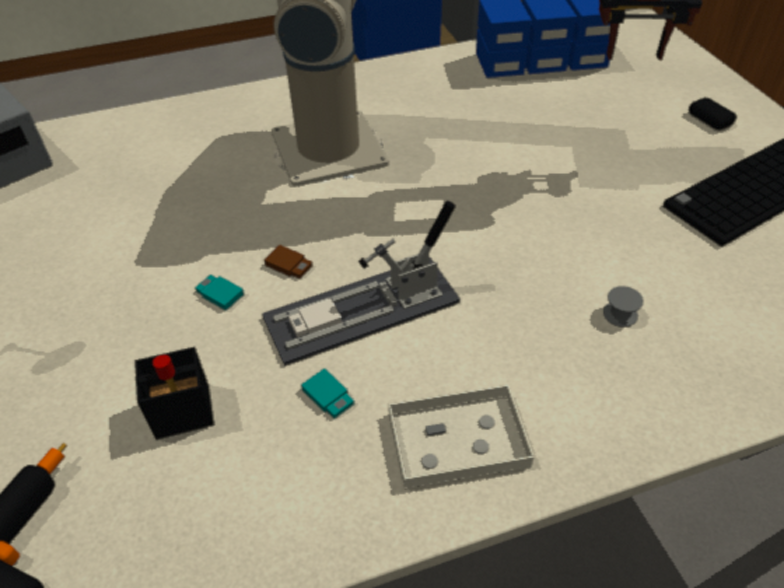

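View pics/top0.png

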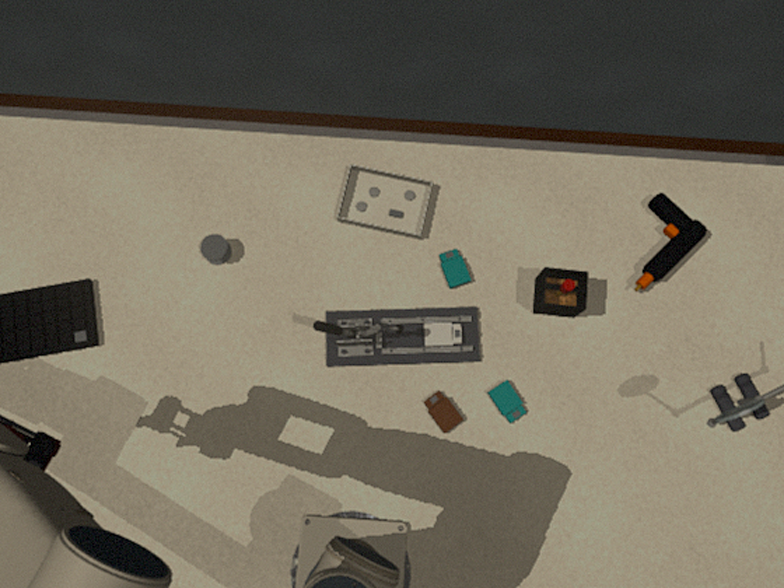

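The white case is in the fixture, at scene (320,315) and top (443,333) in view pixels. The look-alikes are two teal cases, top (455,268) and (508,400), and one brown at (444,411), all off the fixture. I choose the white one and check it in a close crop.

```bash
python3 - <<'E'
from h import *
a=cam('top')[0][210:270,225:350]; b=cam('scene')[0][140:262,180:335]
a=cv2.resize(a,(620,298),interpolation=cv2.INTER_CUBIC) ; cv2.imwrite('pics/topc.png',cv2.resize(cam('top')[0][210:270,225:350],None,fx=6,fy=6,interpolation=cv2.INTER_CUBIC))
cv2.imwrite('pics/scc.png',cv2.resize(b,None,fx=4.8,fy=4.8,interpolation=cv2.INTER_CUBIC))
E
```

```text
(no output)
```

View pics/topc.png

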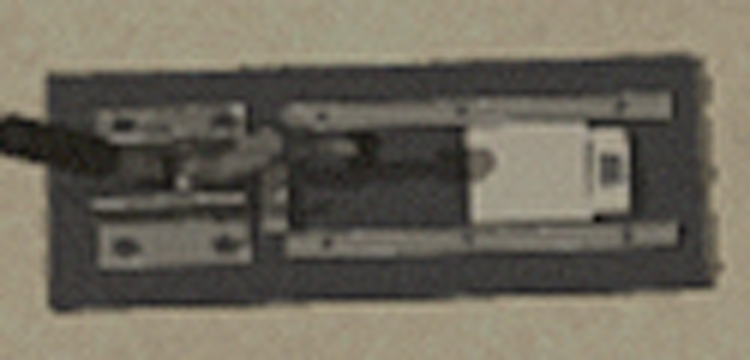

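View pics/scc.png

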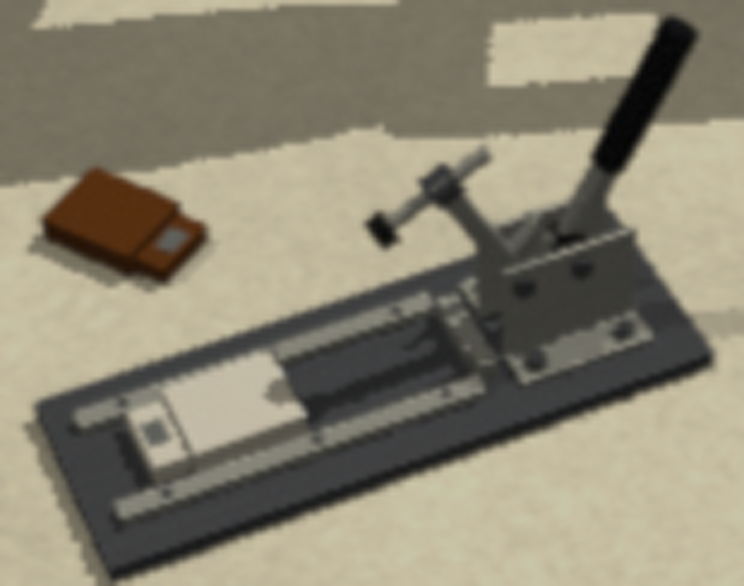

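```bash
python3 - <<'E'
from h import *
from scipy.optimize import least_squares
T=cam('top');S=cam('scene')
ut=lambda u,v:((u+.5)/6-.5+225,(v+.5)/6-.5+210)
us=lambda u,v:((u+.5)/4.8-.5+180,(v+.5)/4.8-.5+140)
top=[(47,73),(697,55),(716,287),(55,310)]
print('top corners',[back(T,ut(*p),.012)[:2].round(4).tolist() for p in top])
print('scene corners',[back(S,us(*p),.012)[:2].round(4).tolist() for p in[(38,403),(113,572),(712,357)]])
print('case rear/front top',[back(T,ut(*p),z)[:2].round(4).tolist() for p,z in[((630,172),.026),((470,172),.030)]],[back(S,us(*p),z)[:2].round(4).tolist() for p,z in[((127,418),.026),((157,470),.026),((268,352),.030),((305,405),.030)]])
E
```

```text
top corners [[0.5333, 0.0975], [0.5653, -0.2314], [0.4477, -0.246], [0.4135, 0.0831]]
scene corners [[0.4525, -0.2413], [0.5719, -0.2299], [0.5402, 0.0934]]
case rear/front top [[0.5006, -0.1989], [0.4945, -0.1189]] [[0.4906, -0.202], [0.5288, -0.196], [0.4751, -0.1243], [0.5162, -0.1166]]
```

The crops show the white case between the rails with its rear label end away from the stop, and the clamp open. Both cameras put the fixture origin near (0.4885, -0.029) with a 95.7° heading. The case's rear face is near fixture x -0.170, about 90 mm short of home. I'll close the gripper, turn the tool x axis to the rails and move above the rear of the case.

Request:
step_arm --claw '[-1,-1,-1,-1]' --pt "0 0 0" --pt "0 0 0" --pt "0 0 0" --pt "0 0 0" --yaw '[7.9,7.9,7.9,7.9]'

```text
t: 0.75
eef_pos: [0.2292, 0.5811, 0.2223]
tool_rot: [[-0.585, 0.811, -0.0], [0.811, 0.585, -0.001], [-0.0, -0.001, -1.0]]
ft_force: [-0.9, 0.3, 0.7]
opening: 0.0595
```

Request:
step_arm --claw '[-1,-1,-1,-1]' --pt "0 0 0" --pt "0 0 0" --pt "0 0 0" --pt "0 0 0" --yaw '[7.9,7.9,7.9,7.9]'

```text
t: 1.15
eef_pos: [0.2292, 0.5809, 0.2221]
tool_rot: [[-0.049, 0.999, -0.0], [0.999, 0.049, -0.001], [-0.001, -0.001, -1.0]]
ft_force: [0.8, 0.3, -0.1]
opening: 0.0272
```

Request:
step_arm --claw '[-1,-1,-1,-1,-1]' --pt "-0.042 0.01 0" --pt "-0.042 0.01 0" --pt "-0.042 0.01 0" --pt "-0.042 0.01 0" --pt "-0.042 0.01 0" --yaw '[0,0,0,0,0]'

```text
t: 1.65
eef_pos: [0.2893, 0.372, 0.2215]
tool_rot: [[-0.051, 0.999, 0.001], [0.999, 0.051, 0.002], [0.002, 0.001, -1.0]]
ft_force: [1.6, 0.4, 0.5]
opening: 0.0004
```

Request:
step_arm --claw '[-1,-1,-1,-1,-1]' --pt "-0.042 0.01 0" --pt "-0.042 0.01 0" --pt "-0.042 0.01 0" --pt "-0.042 0.01 0" --pt "-0.042 0.01 0" --yaw '[0,0,0,0,0]'

```text
t: 2.15
eef_pos: [0.3511, 0.157, 0.2221]
tool_rot: [[-0.054, 0.999, 0.005], [0.999, 0.053, 0.004], [0.004, 0.005, -1.0]]
ft_force: [0.9, -0.4, 0.2]
opening: 0.0004
```

Request:
step_arm --claw '[-1,-1,-1,-1,-1]' --pt "-0.042 0.01 0" --pt "-0.042 0.01 0" --pt "-0.042 0.01 0" --pt "-0.042 0.01 0" --pt "-0.042 0.01 0" --yaw '[0,0,0,0,0]'

```text
t: 2.65
eef_pos: [0.4138, -0.059, 0.2235]
tool_rot: [[-0.054, 0.998, 0.01], [0.999, 0.054, 0.005], [0.004, 0.01, -1.0]]
ft_force: [0.7, 1.6, 0.1]
opening: 0.0004
```

Request:
step_arm --claw '[-1,-1,-1,-1,-1]' --pt "-0.042 0.021 0" --pt "-0.042 0.021 0" --pt "-0.042 0.021 0" --pt "-0.042 0.021 0" --pt "0 0 0" --yaw '[0,0,0,0,-2.6]'

```text
t: 3.15
eef_pos: [0.5102, -0.2355, 0.2248]
tool_rot: [[-0.094, 0.995, 0.015], [0.996, 0.094, 0.002], [0.001, 0.015, -1.0]]
ft_force: [-0.9, 0.5, 0.1]
opening: 0.001
```

Request:
step_arm --claw '[-1,-1,-1]' --pt "0 0 0.04" --pt "0 0 0.04" --pt "0 0 0.02" --yaw '[0,0,0]'

```text
t: 3.45
eef_pos: [0.5159, -0.2398, 0.1257]
tool_rot: [[-0.091, 0.996, 0.024], [0.996, 0.092, -0.002], [-0.005, 0.024, -1.0]]
ft_force: [-0.4, 0.3, -0.3]
opening: 0.0004
```

```bash
python3 - <<'E'
from h import *
T=cam('top');S=cam('scene')
a=cv2.resize(T[0][195:275,225:365],None,fx=5,fy=5,interpolation=cv2.INTER_CUBIC)[:, :700]
b=cv2.resize(S[0][130:270,160:335],(700*175//175,560),interpolation=cv2.INTER_CUBIC)
cv2.imwrite('pics/two.png',cv2.resize(np.vstack([a[:400],b]),None,fx=.62,fy=.62))
o=r.observe();p=o['eef_pos'];print(p,o['tool_rot'],o['ft_force']);print(pix(T,p),pix(S,p))
save(S[0],'s2.png',(170,100,340,270),3.5)
E
```

```text
[ 0.5149705  -0.23915928  0.1253475 ] [[-9.16717379e-02  9.95568148e-01  2.09846562e-02]
 [ 9.95785161e-01  9.17116252e-02 -9.44339711e-04]
 [-2.86469146e-03  2.08096400e-02 -9.99779352e-01]] [-0.2500226  -0.45359831 -0.06756805]
[[347.79268532 228.77309309]] [[186.38272345 209.04683209]]
```

View pics/s2.png

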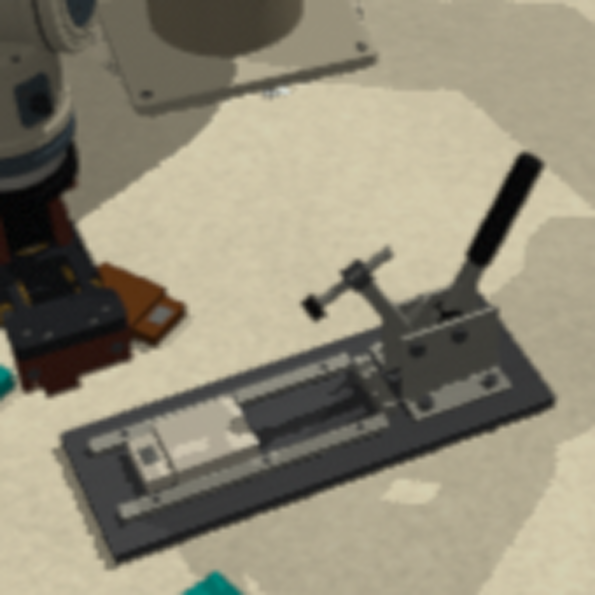

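Request:
step_arm --claw '[-1,-1,-1,-1,-1]' --pt "0.003 -0.0025 0.035" --pt "0.003 -0.0025 0.035" --pt "0 -0.0025 0.02" --pt "0 0 0.011" --pt "0 0 0.004" --yaw '[0,0,0,0,0]'

```text
t: 4.05
eef_pos: [0.5152, -0.2365, 0.024]
tool_rot: [[-0.092, 0.995, 0.031], [0.996, 0.092, -0.006], [-0.009, 0.031, -0.999]]
ft_force: [-0.5, -1.6, 0.4]
opening: 0.0003
```

Request:
step_arm --claw '[-1]' --pt "0.001 0 0" --yaw '[0]'

```text
t: 4.15
eef_pos: [0.5158, -0.2357, 0.0246]
tool_rot: [[-0.092, 0.995, 0.032], [0.996, 0.092, -0.006], [-0.009, 0.032, -0.999]]
ft_force: [0.1, -0.0, 0.4]
opening: 0.0006
```

Request:
step_arm --claw '[-1,-1,-1]' --pt "0.002 -0.003 0.004" --pt "0.006 -0.003 0.003" --pt "0.006 0 0" --yaw '[0,0,0]'

```text
t: 4.45
eef_pos: [0.5105, -0.223, 0.0198]
tool_rot: [[-0.091, 0.995, 0.037], [0.996, 0.092, -0.009], [-0.012, 0.036, -0.999]]
ft_force: [-0.6, -0.7, 0.4]
opening: 0.0005
```

Request:
step_arm --claw '[-1,-1]' --pt "0.004 0 0" --pt "0.004 0 0" --yaw '[0,0]'

```text
t: 4.65
eef_pos: [0.5097, -0.2139, 0.0204]
tool_rot: [[-0.092, 0.995, 0.038], [0.996, 0.092, -0.009], [-0.012, 0.037, -0.999]]
ft_force: [0.3, 0.2, 0.5]
opening: 0.0006
```

Request:
step_arm --claw '[-1,-1]' --pt "0.004 0 0" --pt "0.004 0 0" --yaw '[0,0]'

```text
t: 4.85
eef_pos: [0.5093, -0.2052, 0.0207]
tool_rot: [[-0.092, 0.995, 0.039], [0.996, 0.092, -0.009], [-0.013, 0.037, -0.999]]
ft_force: [0.4, -0.5, -1.6]
opening: 0.0004
```

Request:
step_arm --claw '[-1,-1,-1,-1,-1]' --pt "0.004 0 0.002" --pt "0.004 0 0.001" --pt "0.004 0 0" --pt "0.004 0 0" --pt "0.004 0 0" --yaw '[0,0,0,0,0]'

```text
t: 5.35
eef_pos: [0.5082, -0.1841, 0.0175]
tool_rot: [[-0.092, 0.995, 0.04], [0.996, 0.093, -0.01], [-0.014, 0.039, -0.999]]
ft_force: [0.6, -1.9, 0.4]
opening: 0.0005
```

Request:
step_arm --claw '[-1,-1,-1,-1,-1]' --pt "0.005 0 0" --pt "0.005 0 0" --pt "0.005 0 0" --pt "0.005 0 0" --pt "0.004 0 0" --yaw '[0,0,0,0,0]'

```text
t: 5.85
eef_pos: [0.5059, -0.1581, 0.0172]
tool_rot: [[-0.092, 0.995, 0.04], [0.996, 0.093, -0.01], [-0.014, 0.039, -0.999]]
ft_force: [-0.7, -0.6, 1.0]
opening: 0.0003
```

Request:
step_arm --claw '[-1,-1,-1,-1,-1]' --pt "0.005 0 0" --pt "0.005 -0.001 0" --pt "0.005 -0.001 0" --pt "0.004 0 0" --pt "0.002 0 0" --yaw '[0,0,0,0,0]'

```text
t: 6.35
eef_pos: [0.5015, -0.1351, 0.0168]
tool_rot: [[-0.092, 0.995, 0.04], [0.996, 0.093, -0.01], [-0.014, 0.039, -0.999]]
ft_force: [0.2, -1.2, 1.0]
opening: 0.0005
```

```bash
python3 - <<'E'
from h import *
S=cam('scene');save(S[0],'s3.png',(180,140,335,262),4.8)
E
```

```text
(no output)
```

View pics/s3.png

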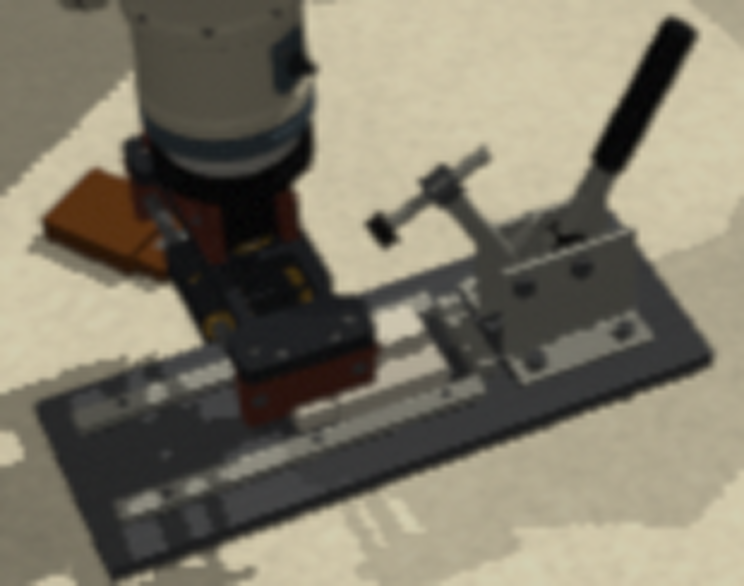

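The case front is near (440,335) with the stop just ahead, about 12–17 mm to go, and the pad is clear of the gripper body. Continuing in smaller steps.

Request:
step_arm --claw '[-1,-1,-1,-1]' --pt "0.002 0 0" --pt "0.002 0 0" --pt "0.002 0 0" --pt "0.002 0 0" --yaw '[0,0,0,0]'

```text
t: 6.8
eef_pos: [0.5007, -0.1268, 0.0167]
tool_rot: [[-0.092, 0.995, 0.04], [0.996, 0.093, -0.01], [-0.014, 0.039, -0.999]]
ft_force: [-0.4, -1.3, 0.9]
opening: 0.0003
```

Request:
step_arm --claw '[-1,-1,-1]' --pt "0.001 0 0" --pt "0.001 0 0" --pt "0.001 0 0" --yaw '[0,0,0]'

```text
t: 7.1
eef_pos: [0.5005, -0.1235, 0.0167]
tool_rot: [[-0.092, 0.995, 0.04], [0.996, 0.093, -0.01], [-0.014, 0.039, -0.999]]
ft_force: [0.3, -0.7, 0.6]
opening: 0.0003
```

Request:
step_arm --claw '[-1,-1]' --pt "0.001 0 0" --pt "0.001 0 0" --yaw '[0,0]'

```text
t: 7.3
eef_pos: [0.5003, -0.1214, 0.0167]
tool_rot: [[-0.092, 0.995, 0.04], [0.996, 0.093, -0.01], [-0.014, 0.039, -0.999]]
ft_force: [-0.1, -1.6, 0.2]
opening: 0.0006
```

Request:
step_arm --claw '[-1,-1]' --pt "0.001 0 0" --pt "0.001 0 0" --yaw '[0,0]'

```text
t: 7.5
eef_pos: [0.5009, -0.1204, 0.0168]
tool_rot: [[-0.093, 0.995, 0.042], [0.996, 0.094, -0.012], [-0.016, 0.041, -0.999]]
ft_force: [-1.3, -13.2, -0.2]
opening: 0.0005
```

Request:
step_arm --claw '[-1]' --pt "0.001 0 0" --yaw '[0]'

```text
t: 7.6
eef_pos: [0.501, -0.1205, 0.0169]
tool_rot: [[-0.094, 0.995, 0.042], [0.995, 0.095, -0.014], [-0.018, 0.041, -0.999]]
ft_force: [-1.7, -11.3, -0.5]
opening: 0.0005
```

Contact at about 12 N with no further travel, within 2 mm of the predicted home position. Backing off and lifting.

Request:
step_arm --claw '[-1,-1,-1,-1]' --pt "-0.005 0 0" --pt "-0.01 0 0" --pt "-0.015 0 0" --pt "0 0 -0.02" --yaw '[0,0,0,0]'

```text
t: 8.0
eef_pos: [0.501, -0.151, 0.0355]
tool_rot: [[-0.095, 0.995, 0.037], [0.995, 0.095, -0.011], [-0.015, 0.036, -0.999]]
ft_force: [0.4, 0.2, -0.2]
opening: 0.0002
```

Request:
step_arm --claw '[-1,-1,-1,-1,-1]' --pt "-0.02 0 -0.04" --pt "-0.02 0 -0.04" --pt "0 0 -0.04" --pt "0 0 -0.04" --pt "0 0 -0.04" --yaw '[0,0,0,0,0]'

```text
t: 8.5
eef_pos: [0.494, -0.1914, 0.2389]
tool_rot: [[-0.093, 0.995, 0.027], [0.996, 0.093, -0.006], [-0.008, 0.026, -1.0]]
ft_force: [1.3, 0.5, -0.5]
opening: 0.0003
```

```bash
python3 - <<'E'
from h import *
S=cam('scene');save(S[0],'s4.png',(180,140,335,262),4.8)
o=r.observe();print(o['eef_pos'],o['tool_rot'],o['ft_force'])
E
```

```text
[ 0.49719091 -0.19268289  0.24562169] [[-0.09275022  0.99504189  0.03590321]
 [ 0.99560788  0.09314374 -0.00944412]
 [-0.01274145  0.03486958 -0.99931065]] [ 1.48393547 -1.09212603  4.22317368]
```

View pics/s4.png

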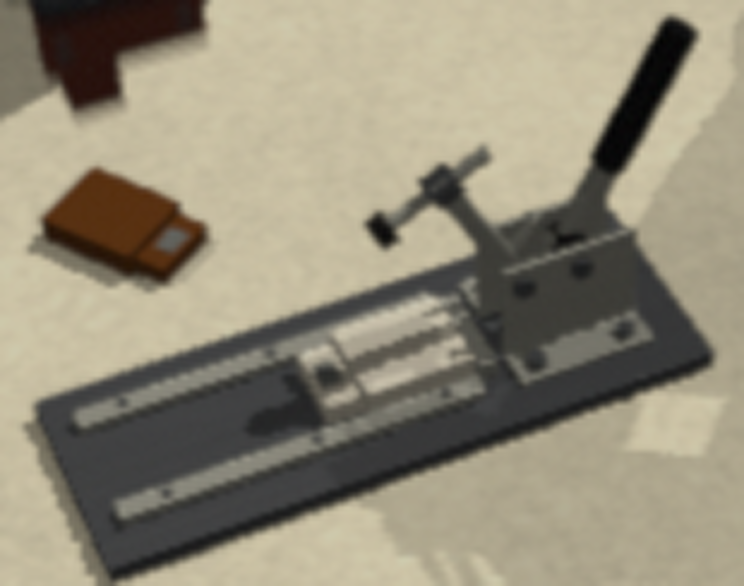

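The case now meets the stop at (465,345), with no gap visible. Moving over to the handle.

Request:
step_arm --claw '[-1,-1,-1,-1,-1]' --pt "0.04 0.001 0" --pt "0.045 0.001 0" --pt "0.045 0.001 0" --pt "0.045 0.001 0" --pt "0.045 0.001 0" --yaw '[0,0,0,0,0]'

```text
t: 9.05
eef_pos: [0.4848, 0.0265, 0.2468]
tool_rot: [[-0.081, 0.996, 0.046], [0.997, 0.082, -0.012], [-0.015, 0.045, -0.999]]
ft_force: [0.9, -0.6, 0.0]
opening: 0.0006
```

Request:
step_arm --claw '[-1,-1]' --pt "0.012 0 0.02" --pt "0 0 0.02" --yaw '[0,0]'

```text
t: 9.25
eef_pos: [0.4868, 0.0431, 0.208]
tool_rot: [[-0.087, 0.995, 0.052], [0.996, 0.088, -0.009], [-0.014, 0.051, -0.999]]
ft_force: [-0.2, -0.2, 0.2]
opening: 0.0007
```

```bash
python3 - <<'E'
from h import *
o=r.observe();print(o['eef_pos'],o['tool_rot'],o['ft_force'])
S=cam('scene');T=cam('top')
a=cv2.resize(S[0][80:230,220:380],None,fx=3.9,fy=3.9,interpolation=cv2.INTER_CUBIC)
b=cv2.resize(T[0][200:275,200:300],None,fx=1.7,fy=1.7,interpolation=cv2.INTER_CUBIC)
a[:b.shape[0],:b.shape[1]]=b
cv2.imwrite('pics/s5.png',a)
E
```

```text
[0.48680576 0.04310721 0.20803835] [[-0.08720039  0.99484134  0.05183438]
 [ 0.99609444  0.0877975  -0.00935213]
 [-0.01385481  0.05081643 -0.9986119 ]] [-0.21424286 -0.20965453  0.17690856]
```

View pics/s5.png

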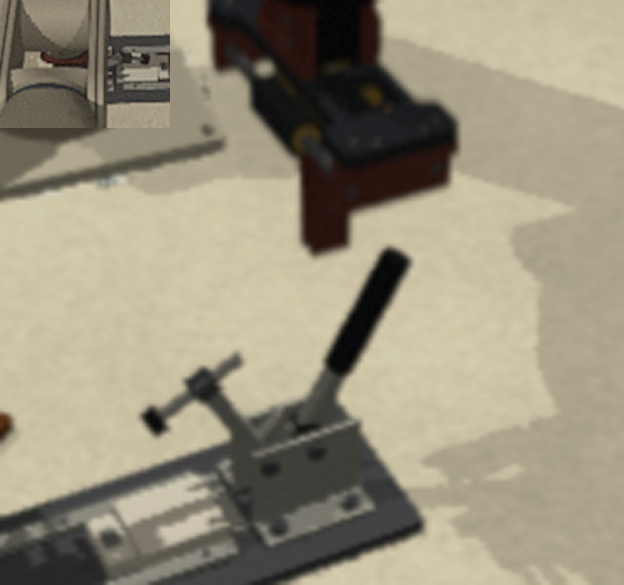

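```bash
python3 - <<'E'
from h import *
S=cam('scene')
O=np.array([.4885,-.031,0]);X=np.array([-.0993,.9951,0]);Y=np.array([-.9951,-.0993,0])
F=lambda x,y,z:O+x*X+y*Y+np.array([0,0,z])
for y in(-.006,0,.006):
  print(y,((pix(S,np.array([F(.062+q*np.cos(1.1),y,.062+q*np.sin(1.1)) for q in(.05,.135)])+.5-[220,80])*3.9).round().tolist())
print((pix(S,r.observe()['eef_pos'])-[220,80])*3.9)
E
```

```text
File "<stdin>", line 6
    print(y,((pix(S,np.array([F(.062+q*np.cos(1.1),y,.062+q*np.sin(1.1)) for q in(.05,.135)])+.5-[220,80])*3.9).round().tolist())
         ^
SyntaxError: '(' was never closed
```

```bash
python3 - <<'E'
from h import *
S=cam('scene')
O=np.array([.4885,-.031,0]);X=np.array([-.0993,.9951,0]);Y=np.array([-.9951,-.0993,0])
F=lambda x,y,z:O+x*X+y*Y+np.array([0,0,z])
for y in(-.006,0,.006):
  P=np.array([F(.062+q*np.cos(1.1),y,.062+q*np.sin(1.1)) for q in(.05,.135)])
  print(y,((pix(S,P)+.5-[220,80])*3.9).round().tolist())
print((pix(S,r.observe()['eef_pos'])-[220,80])*3.9)
E
```

```text
-0.006 [[337.0, 375.0], [398.0, 261.0]]
0 [[333.0, 369.0], [393.0, 255.0]]
0.006 [[328.0, 363.0], [389.0, 249.0]]
[[317.78034255 248.41583814]]
```

Request:
step_arm --claw '[-1,-1,-1]' --pt "0.002 -0.004 0.02" --pt "0.002 -0.004 0.02" --pt "0.002 0 0.005" --yaw '[0,0,0]'

```text
t: 9.7
eef_pos: [0.4824, 0.0444, 0.1642]
tool_rot: [[-0.082, 0.995, 0.053], [0.997, 0.082, -0.01], [-0.014, 0.052, -0.999]]
ft_force: [-0.4, 0.1, 0.1]
opening: 0.0006
```

Request:
step_arm --claw '[-1,-1]' --pt "0.002 0 0" --pt "0.002 0 0" --yaw '[0,0]'

```text
t: 9.9
eef_pos: [0.4831, 0.0477, 0.1653]
tool_rot: [[-0.08, 0.995, 0.054], [0.997, 0.08, -0.01], [-0.014, 0.053, -0.999]]
ft_force: [-0.5, 0.1, -0.3]
opening: -0.0
```

Request:
step_arm --claw '[-1,-1]' --pt "0.002 0 0" --pt "0.002 0 0" --yaw '[0,0]'

```text
t: 10.1
eef_pos: [0.4841, 0.0517, 0.167]
tool_rot: [[-0.079, 0.995, 0.057], [0.997, 0.08, -0.01], [-0.014, 0.056, -0.998]]
ft_force: [0.1, -0.5, -0.1]
opening: 0.0002
```

Request:
step_arm --claw '[-1,-1]' --pt "0.003 -0.001 0.002" --pt "0.003 -0.001 0.001" --yaw '[-0.6,-0.6]'

```text
t: 10.3
eef_pos: [0.4826, 0.058, 0.1648]
tool_rot: [[-0.101, 0.993, 0.059], [0.995, 0.102, -0.009], [-0.015, 0.058, -0.998]]
ft_force: [0.5, 0.1, -0.4]
opening: 0.0001
```

Request:
step_arm --claw '[-1]' --pt "0.002 0 0.001" --yaw '[0]'

```text
t: 10.4
eef_pos: [0.4823, 0.0604, 0.1638]
tool_rot: [[-0.102, 0.993, 0.059], [0.995, 0.103, -0.009], [-0.015, 0.058, -0.998]]
ft_force: [-0.6, -0.1, 0.1]
opening: 0.0003
```

Request:
step_arm --claw '[-1]' --pt "0.002 0 0.001" --yaw '[0]'

```text
t: 10.5
eef_pos: [0.4821, 0.0626, 0.1627]
tool_rot: [[-0.102, 0.993, 0.059], [0.995, 0.103, -0.009], [-0.015, 0.058, -0.998]]
ft_force: [0.4, -0.0, -0.1]
opening: 0.0005
```

Request:
step_arm --claw '[-1]' --pt "0.002 0 0.001" --yaw '[0]'

```text
t: 10.6
eef_pos: [0.4819, 0.0648, 0.1616]
tool_rot: [[-0.103, 0.993, 0.059], [0.995, 0.103, -0.009], [-0.016, 0.058, -0.998]]
ft_force: [0.1, -0.9, 1.4]
opening: 0.0004
```

```bash
cat > st.py <<'E'
from h import *
o=r.observe();p=o['eef_pos'];f=np.array(o['ft_force']);X=np.array([-.0993,.9951,0])
O=np.array([.4885,-.029,0]);d=p-O;x=d@X;y=d@np.array([-.9951,-.0993,0])
ex,ez=x+.010-.062-.003,p[2]-.062;q=np.hypot(ex,ez)
print('x %.4f y %.4f z %.4f r %.4f closed %.3f'%(x,y,p[2],q,1.10-np.arctan2(ez,ex)+np.arcsin(.010/q)),'F x,z %.1f %.1f tau %.2f'%(f@X,f[2],-( -ez*(f@X)+ex*f[2])*-1 ))
E
python3 st.py
```

```text
x 0.0939 y -0.0028 z 0.1616 r 0.1069 closed -0.004 F x,z -0.9 1.4 tau 0.15
```

Request:
step_arm --claw '[-1,-1]' --pt "0.002 0 0.001" --pt "0.002 0 0.001" --yaw '[0,0]'

```text
t: 10.8
eef_pos: [0.482, 0.0688, 0.1596]
tool_rot: [[-0.103, 0.993, 0.06], [0.995, 0.104, -0.01], [-0.016, 0.058, -0.998]]
ft_force: [-1.1, -2.3, 3.8]
opening: 0.0007
```

```bash
python3 st.py
```

```text
x 0.0980 y -0.0032 z 0.1596 r 0.1066 closed 0.038 F x,z -2.2 3.8 tau 0.37
```

Request:
step_arm --claw '[-1,-1,-1,-1,-1]' --pt "0.0037 0 0.0017" --pt "0.0036 0 0.0018" --pt "0.0035 0 0.0019" --pt "0.0034 0 0.0021" --pt "0.0033 0 0.0022" --yaw '[0,0,0,0,0]'

```text
t: 11.3
eef_pos: [0.4806, 0.0863, 0.1492]
tool_rot: [[-0.103, 0.993, 0.06], [0.994, 0.104, -0.012], [-0.018, 0.058, -0.998]]
ft_force: [-1.3, -4.7, 3.9]
opening: 0.0004
```

```bash
python3 st.py
```

```text
x 0.1155 y -0.0036 z 0.1492 r 0.1062 closed 0.230 F x,z -4.5 3.9 tau 0.63
```

Request:
step_arm --claw '[-1,-1,-1,-1,-1]' --pt "0.0033 0 0.0023" --pt "0.0032 0 0.0024" --pt "0.0031 0 0.0025" --pt "0.003 0 0.0026" --pt "0.0029 0 0.0028" --yaw '[0,0,0,0,0]'

```text
t: 11.8
eef_pos: [0.4794, 0.1019, 0.1354]
tool_rot: [[-0.104, 0.993, 0.059], [0.994, 0.105, -0.014], [-0.02, 0.057, -0.998]]
ft_force: [-0.4, -6.7, 7.0]
opening: 0.0006
```

```bash
python3 st.py
```

```text
x 0.1311 y -0.0039 z 0.1354 r 0.1057 closed 0.428 F x,z -6.6 7.0 tau 1.02
```

Request:
step_arm --claw '[-1,-1,-1,-1,-1]' --pt "0.0028 0 0.0029" --pt "0.0027 0 0.003" --pt "0.0026 0 0.0031" --pt "0.0025 0 0.0032" --pt "0.0024 0 0.0033" --yaw '[0,0,0,0,0]'

```text
t: 12.3
eef_pos: [0.4785, 0.1138, 0.1193]
tool_rot: [[-0.106, 0.993, 0.058], [0.994, 0.108, -0.018], [-0.024, 0.056, -0.998]]
ft_force: [-0.7, -8.2, 9.6]
opening: 0.0007
```

```bash
python3 st.py
```

```text
x 0.1431 y -0.0042 z 0.1193 r 0.1051 closed 0.619 F x,z -8.1 9.6 tau 1.31
```

Request:
step_arm --claw '[-1,-1,-1,-1,-1]' --pt "0.0023 -0.0002 0.0034" --pt "0.0022 -0.0002 0.0034" --pt "0.0021 -0.0002 0.0035" --pt "0.0019 -0.0002 0.0036" --pt "0.0018 -0.0002 0.0036" --yaw '[0,0,0,0,0]'

```text
t: 12.8
eef_pos: [0.4775, 0.1222, 0.1021]
tool_rot: [[-0.108, 0.992, 0.058], [0.994, 0.11, -0.022], [-0.029, 0.055, -0.998]]
ft_force: [-1.6, -7.7, 11.5]
opening: 0.0001
```

```bash
python3 st.py
```

```text
x 0.1515 y -0.0041 z 0.1021 r 0.1045 closed 0.802 F x,z -7.5 11.5 tau 1.41
```

Request:
step_arm --claw '[-1,-1,-1,-1,-1]' --pt "0.0018 -0.0002 0.0037" --pt "0.0017 -0.0002 0.0037" --pt "0.0016 -0.0002 0.0038" --pt "0.0014 -0.0002 0.0038" --pt "0.0013 -0.0002 0.0039" --yaw '[0,0,0,0,0]'

```text
t: 13.3
eef_pos: [0.4768, 0.128, 0.0836]
tool_rot: [[-0.11, 0.992, 0.058], [0.993, 0.111, -0.026], [-0.032, 0.055, -0.998]]
ft_force: [-1.0, -5.4, 8.7]
opening: 0.0002
```

```bash
python3 st.py
```

```text
x 0.1574 y -0.0039 z 0.0836 r 0.1047 closed 0.988 F x,z -5.3 8.7 tau 1.00
```

Request:
step_arm --claw '[-1,-1,-1,-1]' --pt "0.001 -0.0002 0.004" --pt "0.0008 -0.0002 0.004" --pt "0.0006 -0.0002 0.004" --pt "0.0004 -0.0002 0.004" --yaw '[0,0,0,0]'

```text
t: 13.7
eef_pos: [0.4767, 0.1311, 0.0675]
tool_rot: [[-0.109, 0.992, 0.059], [0.994, 0.11, -0.025], [-0.032, 0.056, -0.998]]
ft_force: [-0.4, -3.0, 4.4]
opening: 0.0006
```

```bash
python3 st.py
```

```text
x 0.1605 y -0.0041 z 0.0675 r 0.1057 closed 1.143 F x,z -2.9 4.4 tau 0.48
```

Request:
step_arm --claw '[-1,-1]' --pt "0 -0.0002 0.003" --pt "0 -0.0002 0.003" --yaw '[0,0]'

```text
t: 13.9
eef_pos: [0.4766, 0.1316, 0.0612]
tool_rot: [[-0.109, 0.992, 0.059], [0.994, 0.11, -0.025], [-0.031, 0.056, -0.998]]
ft_force: [-0.9, -4.8, 9.4]
opening: 0.0004
```

Request:
step_arm --claw '[-1]' --pt "0 0 0.003" --yaw '[0]'

```text
t: 14.0
eef_pos: [0.477, 0.1317, 0.0583]
tool_rot: [[-0.109, 0.992, 0.059], [0.994, 0.11, -0.025], [-0.031, 0.056, -0.998]]
ft_force: [-1.9, -6.0, 11.6]
opening: 0.0008
```

```bash
python3 st.py
```

```text
x 0.1611 y -0.0045 z 0.0583 r 0.1061 closed 1.229 F x,z -5.8 11.6 tau 1.21
```

Request:
step_arm --claw '[-1,-1]' --pt "0 0 0.002" --pt "0 0 0.002" --yaw '[0,0]'

```text
t: 14.2
eef_pos: [0.4775, 0.132, 0.0549]
tool_rot: [[-0.108, 0.992, 0.06], [0.994, 0.11, -0.025], [-0.031, 0.057, -0.998]]
ft_force: [-2.8, -5.5, 14.5]
opening: 0.0006
```

```bash
python3 st.py
```

```text
x 0.1613 y -0.0051 z 0.0549 r 0.1065 closed 1.261 F x,z -5.1 14.5 tau 1.51
```

The torque now rises with the bush's own stiffness, from 0.48 to 1.21 to 1.51 N m, so the crank is on its stop. It is well under the 2.5 N m limit. Releasing slowly, then lifting clear.

Request:
step_arm --claw '[-1,-1,-1,-1,-1]' --pt "0 0 -0.004" --pt "0 0 -0.005" --pt "0 0 -0.005" --pt "0 0 -0.006" --pt "0 0 -0.01" --yaw '[0,0,0,0,0]'

```text
t: 14.7
eef_pos: [0.475, 0.1344, 0.0849]
tool_rot: [[-0.107, 0.993, 0.059], [0.994, 0.109, -0.023], [-0.03, 0.056, -0.998]]
ft_force: [-0.5, 0.2, 0.4]
opening: 0.0011
```

```bash
python3 st.py
```

```text
x 0.1639 y -0.0028 z 0.0849 r 0.1113 closed 0.983 F x,z 0.3 0.4 tau 0.04
```

Request:
step_arm --claw '[-1,-1,-1,-1,-1]' --pt "0 0 -0.02" --pt "0 0 -0.03" --pt "0.01 0 -0.04" --pt "0.03 0 -0.04" --pt "0.04 0 -0.03" --yaw '[0,0,0,0,0]'

```text
t: 15.2
eef_pos: [0.4535, 0.2173, 0.2453]
tool_rot: [[-0.101, 0.994, 0.049], [0.994, 0.102, -0.024], [-0.029, 0.046, -0.999]]
ft_force: [0.5, 0.0, -0.1]
opening: 0.0003
```

Request:
step_arm --claw '[-1,-1,-1,-1,-1]' --pt "0.04 0 0" --pt "0.04 0 0" --pt "0.04 0 0" --pt "0.02 0 0" --pt "0 0 0" --yaw '[0,0,0,0,0]'

```text
t: 15.7
eef_pos: [0.4381, 0.3693, 0.2503]
tool_rot: [[-0.104, 0.993, 0.058], [0.994, 0.105, -0.012], [-0.018, 0.057, -0.998]]
ft_force: [0.3, 0.0, 0.1]
opening: 0.0007
```

```bash
python3 - <<'E'
from h import *
S=cam('scene');save(S[0],'s6.png',(180,140,335,262),4.8)
o=r.observe();print(o['t'],o['eef_pos'],o['ft_force'])
O=np.array([.4885,-.029,0]);X=np.array([-.0993,.9951,0])
for th in(.04,.10,.16,.22):
  P=np.array([O+X*(.062+q*np.cos(th))+[0,0,.062+q*np.sin(th)] for q in(.05,.135)]);print(th,((pix(S,P)+.5-[180,140])*4.8).round().tolist())
E
```

```text
15.75 [0.4380777  0.36811956 0.25013412] [-0.73006704 -0.05142934 -0.25133019]
0.04 [[651.0, 210.0], [795.0, 156.0]]
0.1 [[651.0, 206.0], [796.0, 145.0]]
0.16 [[650.0, 202.0], [795.0, 134.0]]
0.22 [[649.0, 198.0], [794.0, 124.0]]
```

View pics/s6.png

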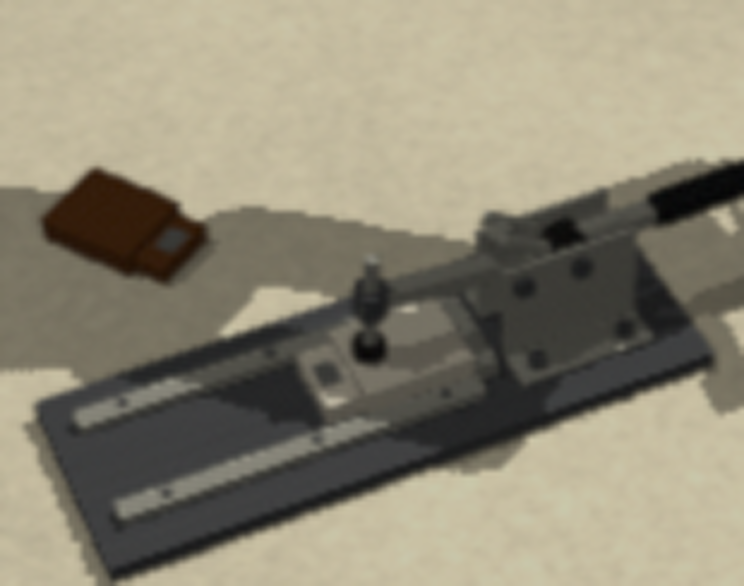

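The arm lies level with the pad on the case at (369,347). The handle runs from (655,207) to (740,178), which matches the predicted locked angle of 0.04 rad. The case is still at the stop, so I'm handing the job in.

```bash
python3 -c "
from plant import r
print(r.sign_off())"
```

```text
the job is handed in; nothing more can be done
None
```

The white case is home against the end stop and the toggle clamp is locked with its pad on the case. I handed the job in at about 15.8 s.

- **Case:** I pushed it from behind with the closed fingers, slowing to 1 mm steps. The highest reading against the stop was about 13 N, under the 30 N limit. The final picture shows it still against the stop.
- **Clamp:** I swung the handle over along its arc. The torque peaked at about 1.4 N m mid-swing and fell to 0.5 N m near the end. It then rose steeply to 1.5 N m, which I took as the crank sitting on its stop. The strain limit is 2.5 N m.
- **Last checks:** With the arm clear and the wrist force near zero, the handle stayed at the predicted locked angle of about 0.04 rad. The clamp arm lay level with its pad on the case. I saw nothing else disturbed, though that last close-up did not show the tray, iron stand or reel.
- **Disagreements:** The two cameras differed by up to about 6 mm on the fixture's position. My contact positions were 2–5 mm off prediction. The torque rise at the stop measured about 8.5–9 N m per rad against the stated 6.5. I put that down to the contact-point estimate, so the lock is judged from the force rise and the picture, not from a reading of the crank itself.

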